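# Shift the pipe-threading machine into third gear

### The job

Put the pipe-threading machine into third gear by pushing the gear lever's ball knob with the fingertips: bring the lever to neutral if it is not there, push it across the H-shaped gate to the right-hand channel, then forward (away from the robot) until it is fully home at the end of the third slot. Only push it, without forcing it: do not take the lever between the fingers, and do not run it into the fourth slot. Leave the coupling, tee and can where they stand, and finish with the hand clear.

Things in the scene. Friction and masses are not known exactly. Their poses are not given: they have to be found in the camera images.
- machine: Fixed pipe-threading machine. Grey gear housing 230 x 290 mm, flat top 115 mm above the bench, gear gate on it; left of it a headstock and chuck (top 166 mm above the bench) with a level steel pipe; motor at the far side. Origin on the bench under the gate's centre; x forward (away from the robot), y left, z up. Its place varies by about 10 cm, its yaw within 0.35 rad.
- gate (a point): Centre of the H-gate on top of its steel plate, 125 mm above the bench; axes as the machine's. Two channels along x at y = +22 (left) and -22 mm (right), 22 mm wide, joined at x = 0 by the 22 mm wide neutral crossing; steel tongues with rounded corners part them elsewhere. Slots: first left forward, second left back, third right forward, fourth right back.
- knob (a point): Centre of the black ball knob (40 mm diameter) on top of the gear lever. The lever tilts about a point 90 mm below the gate's plate; the knob's centre is 170 mm from it, so upright it is 80 mm above the plate. In a channel it is about 40 mm left or right of the gate's centre, at a slot's end about 50 mm forward or back.
- stick (a point): Point on the axis of the lever's bare steel stick (13 mm diameter), 45 mm below the knob's centre.
- lever_cross (a joint): Sideways tilt c of the lever, rad: +0.24 in the right channel (-y), -0.24 in the left, 0 upright. With f = lever_fore the knob's centre in the gate's frame is x = 0.17 sin f, y = -0.17 sin c cos f, z = 0.17 cos c cos f - 0.09 (m). Starts in the left channel. Stiff (2 to 3 N at the knob move it), no spring: stays where left.
- lever_fore (a joint): Fore-and-aft tilt of the lever, rad: 0 neutral, +0.30 fully home forward (first, third slot), -0.30 fully home back (second, fourth), both hard stops. The stick crosses freely within about 0.045 of neutral. Stiff (2 to 3 N at the knob), no spring. Starts anywhere from first through neutral to second.
- coupling: Loose steel pipe coupling, a ring 44 mm across and 40 mm high, standing on the housing's top right of the gate. Origin at the centre of its underside.
- tee: Loose brass tee fitting standing on the housing's top beyond and left of the gate, 32 mm across, 52 mm high, with one side branch. Origin at the centre of its foot.
- paste_can: Loose can of thread paste, 68 mm across, 85 mm high, on the bench right of the machine. Origin at the centre of its underside.
Mind the look-alikes: they are no part of the job. Of the things that look like the paste_can, take the one that is nearest to the robot's base at the start. Several things have the shape of the coupling; the one meant has the colours described above.

How it is judged (in metres and radians):
On the way, in this order (a step that is already met when the one before it is completed fails the run):
1. the lever is across, in the right-hand channel and in neutral (value of joint lever_cross above 0.16 rad and value of joint lever_fore between -0.15 and 0.15 rad), for 0.1 s.
2. the lever is fully forward in the third slot (value of joint lever_cross above 0.17 rad and value of joint lever_fore above 0.26 rad), for 0.1 s.
At the end, for the whole second after the job is handed in: The lever rests in the third slot: sideways tilt above 0.17 rad and forward tilt above 0.26 rad of 0.30 (within about 7 mm of home at the knob), not moving, and the coupling, tee and can upright within 20 mm of where they stood (all of step 2 and velocity of joint lever_cross between -0.05 and 0.05 rad/s and velocity of joint lever_fore between -0.05 and 0.05 rad/s and distance of each of coupling, tee, paste_can from where it was at the start of the episode below 0.02 m and angle between each of coupling, tee, paste_can's own z axis and vertical below 0.5 rad); the robot touches nothing.
It fails at once if the lever is run into the fourth slot (right-hand channel, pulled back) (value of joint lever_cross above 0.14 rad and value of joint lever_fore below -0.15 rad).
It fails at once if the knob or the stick is taken between the fingers (distance between the grasp point and knob below 0.02 m or distance between the grasp point and stick below 0.01 m).
It fails at once if the lever is forced: pushed with more than 40 N (contact force between any of the arm, the fingers and lever_cross above 40 N).
It fails at once if a loose thing (coupling, tee or can) is shifted more than 20 mm, lifted or knocked over (distance of any of coupling, tee, paste_can from where it was at the start of the episode above 0.02 m or angle between any of coupling, tee, paste_can's own z axis and vertical above 0.5 rad).
It also fails if it takes over 64 s, if anything falls off the work surface, if the arm or the gripper's body presses on something with over 40 N, if the wrist force passes 120 N, or if a joint passes its speed limit or range.

### The arm

A 6-joint arm with a two-finger parallel gripper is mounted at the origin on the work surface. World frame = base frame: x ahead of the robot, y to its left, z up, the work surface at z = 0. Lengths are in mm, angles in rad, forces in N, time in s.
With the tool pointing down it reaches from about 300 to 1000 mm from the base axis. Payload 5.1 kg.
Tool frame: the origin (TCP) lies between the finger pads; the fingertips stand 17 mm ahead of it and the grasp point (between the pads) lies 2 mm behind it (robot.tcp_to_tips is the distance from the TCP to the fingertips, in mm); z points along the fingers, y is the direction in which the jaws open and shut (so a half turn about z gives the same grasp; the last joint's range is limited). The gripper opens to 95 mm and grips with 3 to 60 N. Pads are 20 mm wide; open, the fingers measure 119 mm over their backs; the gripper's body (75 mm by 180 mm) begins 59 mm behind the grasp point.
Start: joints at [-1.413, 0.124, 1.65, -0, 1.367, -0.083], TCP at [154.979, -631.242, 231.656] pointing down, gripper open.
Joint ranges: [-2.61, 2.61], [-1.02, 2.33], [0.03, 2.71], [-1.35, 4.49], [0.32, 2.68], [-2.91, 2.91]. Speed limits (rad/s): [2.57, 2.57, 3.14, 3.14, 3.14, 3.14].

### API

Orientations are given as a 3x3 rotation matrix whose columns are the frame's x, y, z axes.
In Python, from station import robot gives the robot as it stands.
- The arm moves only by the tool servo_tool, never from a script. Its argument "rows" is a list of rows, each a list of 2 entries, a list of its own where there are three numbers: the shift along the tool's x, y, z in m, then the turn about the tool's z in rad. A call has 1 to 10 rows; each row is the pose to reach, as a shift and turn from the pose commanded when the call began, along the tool's axes at that moment; what a row does not reach only later rows make up. A row lasts 1/8 s, in which the tool goes at most 62.5 mm and 10.7 degrees, less where a joint would pass 70% of its speed; a pose out of reach is approached as far as the arm can. A call with a gripper value outside its range is refused whole. "claw" is the finger opening in m, from 0 to 0.0951, set as the call begins (left out, the last holds). The fingers move at their own pace and stop on an object; the grip force is fixed at half the most. Time passes only in rows, so rows that repeat a pose let the fingers close. It gives the time, the measured TCP pose, the force and the opening at its end, in the units of the state.
- robot.get_state(): the state, without advancing time (a new reading comes with each control period).
- robot.get_image(name): name is "side" or "top" or "wrist"; returns a dict with "pixels" (420x560x3 uint8, blue, green, red), "mtx" (3x3 intrinsics, pixels), "view" (4x4, takes a point from world to camera coordinates); the wrist camera has in their place "T_tool_cam" (4x4, takes a point from camera to tool coordinates, whose origin is the TCP and whose axes are the flange's). Camera axes: x right, y down, z forward; pixel columns grow to the right and rows downward; lengths in mm; the calibration is good to about 2 mm. A picture is of the moment at which its call begins: read the wrist's pose just before it. There is no depth.
- robot.hand_in(): hands the job in, once; it reports no verdict.
Trained networks look in a picture, given as the dict that the camera call returned (one of the last four; its "shot" number tells which), for a name from the list of things; names that differ only in an ending like _2 or _b are one class to them, and where a whole thing is asked for, a point or a joint stands for the part that bears it (a point fixed in the world has none). Each returns a list of dicts, best first, with "conf" (0 to 1); they miss things now and then, are a little off and sometimes report something else, mostly with a low value. They report only what shows in the picture. A call takes as long as a camera call. They do not tell look-alikes from the thing itself.
- robot.look_for(picture, name): "box" ([left, top, right, bottom] in pixels, round what is visible of it).
- robot.tip_of(picture, name): "xy" ([column, row] in pixels: a listed point, or the origin of a listed thing).
The state is a dict: "clock": time; "joint_positions": joint angles; "joint_velocities": joint speeds; "effort": joint torques, N m; "tool_pos": TCP position; "eef_rot": TCP orientation; "contact_force": force on the tool from outside, world axes, zero at the start; "torque": the same for the moment, N m; "finger_gap": finger opening in mm.
Only numpy, scipy, OpenCV 4.12 (cv2) and the standard library are available. Lean on these libraries where they do the work, as an engineer would, in place of code of your own. Each camera call takes 0.05 s, during which the arm holds its last target.

## Working session

There is one attempt and no reset: what is moved stays moved. The work goes in short steps, Python scripts to look and compute and a tool call to move; the robot and the scene stay as the last step left them, time stands still between calls to the robot, and variables do not carry over. Pictures are saved under pics/ and viewed, and the job is handed in when it is done.

Besides the shell and the picture viewer there is one more tool, called after "Emit:" as a command line: name --argument value ..., lists and objects as JSON in quotes. servo_tool: Moves the arm, as the interface text tells. Its arguments: {"type":"object","properties":{"rows":{"type":"array"},"claw":{"type":"number"}},"required":["rows"]}

```bash
mkdir -p pics; ls; cat > h.py <<'E'
import numpy as np, cv2
from station import robot
def snap(n,f):
    s=robot.get_state(); p=robot.get_image(n); cv2.imwrite('pics/'+f,p['pixels']); return s,p
def ray(p,xy,s=None):
    K=np.array(p['mtx']); d=np.linalg.inv(K)@np.array([xy[0],xy[1],1.])
    if 'view' in p: 
        V=np.array(p['view']);R=V[:3,:3];t=V[:3,3];o=-R.T@t;d=R.T@d
    else:
        T=np.array(p['T_tool_cam']);R0=np.array(s['eef_rot']);o=R0@T[:3,3]+np.array(s['tool_pos']);d=R0@T[:3,:3]@d
    return o,d/np.linalg.norm(d)
def atz(p,xy,z,s=None):
    o,d=ray(p,xy,s); return o+d*(z-o[2])/d[2]
def tri(rs):
    A=np.zeros((3,3));b=np.zeros(3)
    for o,d in rs:
        M=np.eye(3)-np.outer(d,d);A+=M;b+=M@o
    x=np.linalg.solve(A,b); return x,[np.linalg.norm((np.eye(3)-np.outer(d,d))@(x-o)) for o,d in rs]
def proj(p,X):
    V=np.array(p['view']);c=V[:3,:3]@X+V[:3,3];u=np.array(p['mtx'])@c;return u[:2]/u[2]
E
python3 - <<'E'
from h import *
s=robot.get_state();print(s)
for n in ['side','top','wrist']:
    s,p=snap(n,n+'0.png')
    print(n,p['shot'])
    for t in ['gate','knob','stick','coupling','tee','paste_can','machine']:
        print(t,[(np.round(r['xy']),round(r['conf'],2)) for r in robot.tip_of(p,t)],[(np.round(r['box']),round(r['conf'],2)) for r in robot.look_for(p,t)] if t!='gate' else '')
E
```

```text
pics
{'clock': 0.0, 'joint_positions': array([-1.41263418e+00,  1.24504188e-01,  1.65165536e+00,  1.11352215e-05,
        1.36748018e+00, -8.26038550e-02]), 'joint_velocities': array([-2.36308726e-04, -5.30390388e-04,  2.48807522e-04, -1.32037469e-03,
        4.80997721e-05,  1.53416606e-03]), 'effort': array([ 9.67007072e-04, -4.17604887e+01, -3.59932709e+01,  7.73567241e-02,
        4.90213127e-02, -1.59210663e-04]), 'tool_pos': array([ 154.86830099, -630.66700865,  230.39861871]), 'eef_rot': array([[ 9.71156176e-01,  2.38444091e-01, -3.11650818e-04],
       [ 2.38444227e-01, -9.71154085e-01,  2.02323545e-03],
       [ 1.79767573e-04, -2.03918894e-03, -9.99997905e-01]]), 'contact_force': array([0.29628223, 0.46185293, 0.47365152]), 'torque': array([-0.03181482, -0.02088291, -0.03062237]), 'finger_gap': 94.63210752016225}
side 1
gate [(array([243., 186.]), 0.56), (array([248., 141.]), 0.51)] 
knob [(array([247., 140.]), 0.72)] [(array([238., 136., 260., 183.]), 0.95)]
stick [(array([250., 166.]), 0.87), (array([245., 228.]), 0.74)] [(array([243., 136., 258., 186.]), 0.93)]
coupling 
[... 571 characters left out ...]
rray([164., 235., 202., 257.]), 0.61)]
stick [(array([184., 252.]), 0.81)] []
coupling [(array([343., 240.]), 0.74), (array([274., 257.]), 0.54)] [(array([332., 229., 355., 255.]), 0.61), (array([261., 246., 288., 270.]), 0.56)]
tee [(array([166., 204.]), 0.83)] [(array([153., 187., 174., 216.]), 0.67)]
paste_can [(array([395., 285.]), 0.62), (array([337., 305.]), 0.59)] [(array([380., 270., 424., 308.]), 0.61), (array([324., 290., 363., 324.]), 0.59)]
machine [(array([209., 259.]), 0.7), (array([338., 305.]), 0.63)] [(array([  3., 138., 310., 337.]), 0.79), (array([166., 237., 196., 260.]), 0.61)]
wrist 3
gate [] 
knob [] []
stick [] []
coupling [] []
tee [] []
paste_can [] []
machine [] []
```

View pics/side0.png

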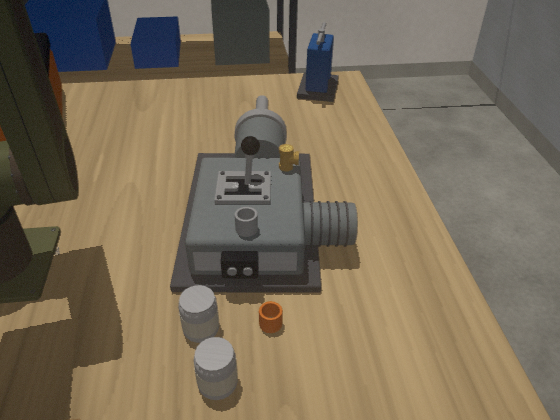

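View pics/top0.png

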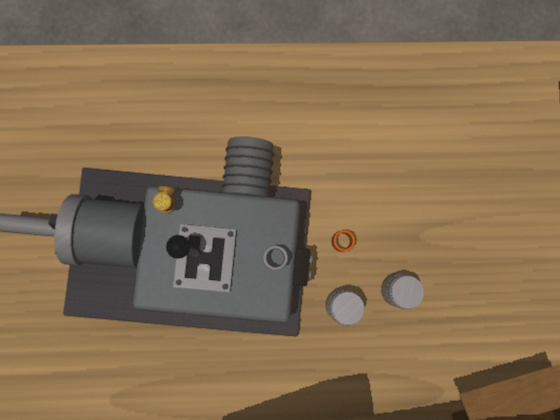

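```bash
python3 - <<'E'
from h import *
s,a=snap('side','s1.png');s,b=snap('top','t1.png')
for n,pa,pb in [('gate',(243,186),(203,258)),('knob',(247,140),(175,247)),('stick',(250,166),(184,252)),('coup',(246,230),(274,257)),('coup2',(269,324),(343,240)),('tee',(285,165),(166,204)),('can1',(201,327),(395,285)),('can2',(217,378),(337,305)),('can1x',(201,327),(337,305)),('can2x',(217,378),(395,285)),('mach',(245,227),(209,259))]:
    print(n,*[np.round(q,1) for q in tri([ray(a,pa),ray(b,pb)])])
print(a['view'],b['view'],a['mtx'],b['mtx'])
cv2.imwrite('pics/tc.png',cv2.resize(b['pixels'][170:330,60:260],None,fx=4,fy=4,interpolation=cv2.INTER_CUBIC)[:600])
cv2.imwrite('pics/sc.png',cv2.resize(a['pixels'][90:250,160:360],None,fx=4,fy=4,interpolation=cv2.INTER_CUBIC)[:600])
E
```

```text
gate [516.3  62.5 117.2] [0.3 0.3]
knob [532.5  98.5 209.2] [2.5 2.5]
stick [530.8  92.6 146.9] [3.2 3.2]
coup [514.5 -67.7 109. ] [1.2 1.2]
coup2 [ 545.8 -214.     1.4] [2.8 2.8]
tee [616.2 129.9 117.2] [1.1 1.1]
can1 [ 442.9 -291.5  112.3] [16.4 16.4]
can2 [ 419.4 -219.3 -150.1] [16.5 16.5]
can1x [ 415.5 -198.8   -8.9] [0.5 0.5]
can2x [ 448.9 -317.9    5.1] [4.9 4.9]
mach [515.8  63.5  -1.9] [0.6 0.6]
[[ 9.92821676e-01 -1.19144794e-01  1.04708114e-02 -5.85745943e+02]
 [-6.74380257e-02 -6.29949691e-01 -7.73702462e-01  1.33984316e+02]
 [ 9.87787049e-02  7.67442444e-01 -6.33462598e-01  1.07001850e+03]
 [ 0.00000000e+00  0.00000000e+00  0.00000000e+00  1.00000000e+00]] [[-2.11937460e-02 -9.99354138e-01  2.90195082e-02 -6.53988340e+01]
 [-9.95120299e-01  1.82884248e-02 -9.69593896e-02  6.12312484e+02]
 [ 9.63660462e-02 -3.09328344e-02 -9.94865189e-01  1.02648329e+03]
 [ 0.00000000e+00  0.00000000e+00  0.00000000e+00  1.00000000e+00]] [[512.54453292   0.         280.28168834]
 [  0.         512.54453292 200.44867143]
 [  0.           0.           1.        ]] [[522.85840785   0.         276.93661958]
 [  0.         522.85840785 209.93549545]
 [  0.           0.           1.        ]]
```

View pics/tc.png

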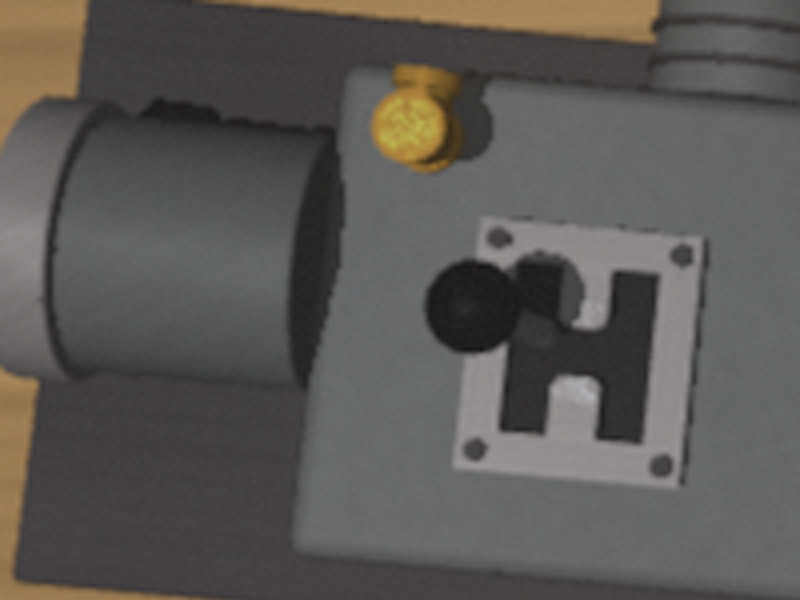

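View pics/sc.png

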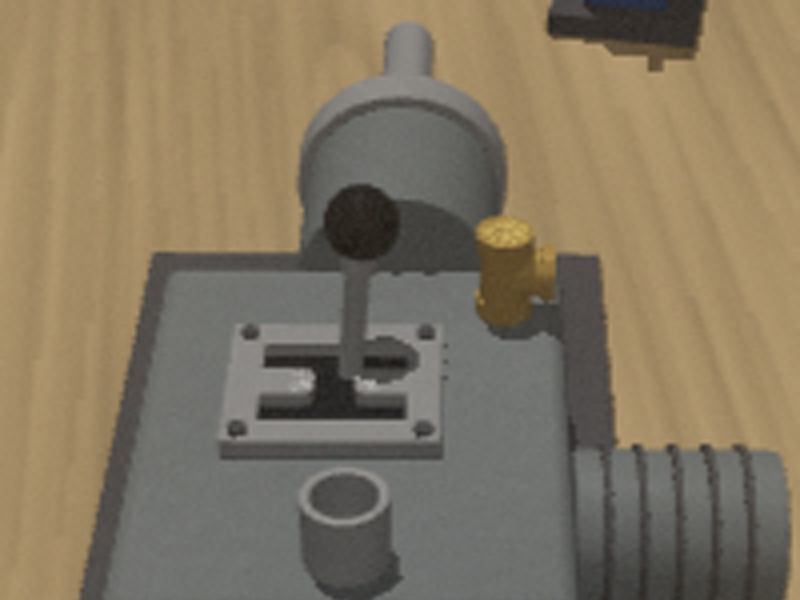

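```bash
python3 - <<'E'
from h import *
s,a=snap('side','s2.png');s,b=snap('top','t2.png')
f=lambda x,y,o:((x+.5)/4-.5+o[0],(y+.5)/4-.5+o[1])
T=(60,170);S=(160,90)
scT=[f(*q,T) for q in [(500,238),(682,255),(662,466),(475,450)]]
scS=[f(*q,S) for q in [(250,332),(427,332),(424,428),(237,428)]]  # FL.. in side: left-far,right-far,right-near,left-near
# side: image right = world x+, far = +y. so left-far = (-x,+y)
PT=np.array([atz(b,q,125) for q in scT]);print(np.round(PT,1))  # fl(+x+y), fr(+x,-y), br, bl
PS=np.array([atz(a,q,125) for q in scS]);print(np.round(PS,1))
g=PT.mean(0);g2=PS.mean(0);print('gate',g,g2)
l=(PT[0]+PT[3]-PT[1]-PT[2]);print('yaw top',np.arctan2(-l[0],l[1])); l2=(PT[0]+PT[1]-PT[2]-PT[3]);print(np.arctan2(l2[1],l2[0]))
l=(PS[0]+PS[1]-PS[2]-PS[3]);print('yaw side',np.arctan2(-l[0],l[1])); l2=(PS[1]+PS[2]-PS[0]-PS[3]);print(np.arctan2(l2[1],l2[0]))
k,e=tri([ray(b,f(472,306,T)),ray(a,f(361,222,S))]);print('knob',k,e)
yaw=-0.10
for y in [np.arctan2(l2[1],l2[0])]:
    c,s_=np.cos(y),np.sin(y);d=k-(g+g2)/2
    print('knob in gate',c*d[0]+s_*d[1],-s_*d[0]+c*d[1],d[2])
E
```

```text
[[569.7  94.7 125. ]
 [560.3  11.9 125. ]
 [465.   22.2 125. ]
 [474.  106.3 125. ]]
[[473.5 104.8 125. ]
 [569.4  94.7 125. ]
 [559.7  11.7 125. ]
 [464.2  22.  125. ]]
gate [517.25278994  58.76134566 125.        ] [516.68361357  58.30668245 125.        ]
yaw top -0.11010927550647484
-0.11397185436984021
yaw side -0.11434196732257694
-0.10578885423087706
knob [536.04986437  95.89443717 197.86545245] [np.float64(0.6527910180798252), np.float64(0.6527910180796584)]
knob in gate 15.030039456799248 39.166426654507646 72.86545245062223
```

Gate centre is at about (517, 58.5), yaw -0.110, and both cameras agree to 1 mm. The knob is in the left channel about 15 mm forward. In the side view:
- Steel coupling at (246,222) on the housing; the orange ring at (270,317) is a decoy.
- The meant can is at (217,370) or (200,315), whichever is nearer. Neither is near my path.
- Only one black knob, at (250,145).

Plan: close the fingers, raise the hand and align it with the gate.

Emit:
servo_tool --rows '[[[0,0,-0.03],0.1],[[0,0,-0.06],0.2],[[0,0,-0.06],0.3],[[0,0,-0.06],0.351],[[0,0,-0.06],0.351]]' --claw 0.0

```text
clock: 2.92
tool_pos: [155.0, -631.2, 291.7]
eef_rot: [[0.994, -0.109, 0.0], [-0.109, -0.994, -0.0], [0.0, 0.0, -1.0]]
contact_force: [0.2, -0.1, 0.2]
finger_gap: 50.4
```

```bash
cat >> h.py <<'E'
G=np.array([517.,58.5,125.]);Y=-0.110
Rg=np.array([[np.cos(Y),-np.sin(Y),0],[np.sin(Y),np.cos(Y),0],[0,0,1]])
def to(x,y,z):
    s=robot.get_state();R=np.array(s['eef_rot']);t=G+Rg@np.array([x,y,0]);t[2]=z
    print('t',s['clock'],'tool ang',np.arctan2(R[1,0],R[0,0]),'shift m',np.round(R.T@(t-s['tool_pos'])/1000,4),'tcp in gate',np.round(Rg.T@(s['tool_pos']-G),1),'gap',s['finger_gap'],'F',np.round(s['contact_force'],1))
E
python3 -c "
from h import *
to(60,39,290)"
```

```text
t 2.925 tool ang -0.10960084432824715 shift m [ 0.3444 -0.7642  0.0017] tcp in gate [-284.1 -725.3  166.7] gap 50.44045115376868 F [ 0.2 -0.1  0.2]
```

Emit:
servo_tool --rows '[[[0.01,-0.025,0],0],[[0.03,-0.07,0],0],[[0.05,-0.12,0],0],[[0.075,-0.17,0],0],[[0.1,-0.22,0],0],[[0.12,-0.27,0],0],[[0.145,-0.32,0],0],[[0.165,-0.37,0],0],[[0.19,-0.42,0],0],[[0.21,-0.46,0],0]]'

```text
clock: 4.18
tool_pos: [415.0, -195.3, 291.9]
eef_rot: [[0.994, -0.108, 0.001], [-0.108, -0.994, -0.0], [0.001, 0.0, -1.0]]
contact_force: [0.5, -0.8, -0.2]
finger_gap: 0.5
```

```bash
python3 -c "
from h import *
to(60,39,290)"
```

```text
t 4.175 tool ang -0.10832574844089526 shift m [ 0.134  -0.3022  0.0019] tcp in gate [ -73.5 -263.4  166.9] gap 0.5380516259695025 F [ 0.5 -0.8 -0.2]
```

Emit:
servo_tool --rows '[[[0.02,-0.05,0],0],[[0.045,-0.1,0],0],[[0.07,-0.15,0],0],[[0.09,-0.2,0],0],[[0.11,-0.25,0],0],[[0.134,-0.3,0],0],[[0.134,-0.302,0],0],[[0.134,-0.302,0],0]]'

```text
clock: 5.18
tool_pos: [580.5, 88.3, 291.4]
eef_rot: [[0.994, -0.109, -0.001], [-0.109, -0.994, -0.0], [-0.001, 0.001, -1.0]]
contact_force: [-1.0, -0.3, -0.3]
finger_gap: 0.5
```

```bash
python3 -c "
from h import *
to(60,39,202)
s,p=snap('wrist','w1.png');s,b=snap('side','s3.png')
cv2.imwrite('pics/s3c.png',cv2.resize(b['pixels'][40:260,130:390],None,fx=2.5,fy=2.5))
"
```

```text
t 5.175 tool ang -0.10916773264978469 shift m [ 0.0002 -0.0025  0.0894] tcp in gate [ 59.8  36.6 166.4] gap 0.468684851893834 F [-1.  -0.3 -0.3]
```

View pics/s3c.png

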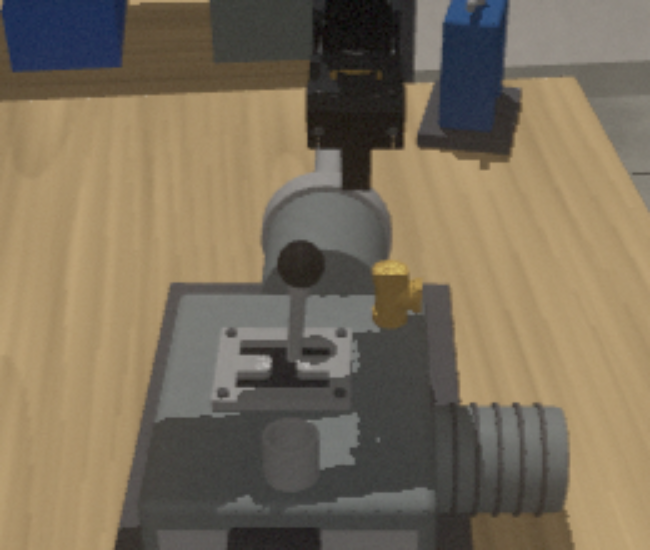

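View pics/w1.png

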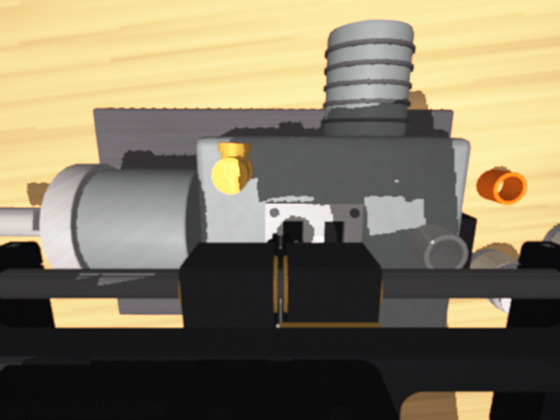

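Closed fingers sit ahead of the knob, with a 15 mm gap and clear of the tee. Descending, then starting the pull-back.

Emit:
servo_tool --rows '[[[0,-0.002,0.03],0],[[0,-0.002,0.06],0],[[0,-0.002,0.085],0],[[0,-0.002,0.089],0],[[-0.01,-0.002,0.089],0],[[-0.015,-0.002,0.089],0],[[-0.02,-0.002,0.089],0],[[-0.025,-0.002,0.089],0],[[-0.03,-0.002,0.089],0],[[-0.03,-0.002,0.089],0]]'

```text
clock: 6.52
tool_pos: [550.8, 93.7, 202.8]
eef_rot: [[0.994, -0.11, 0.0], [-0.11, -0.994, 0.0], [0.0, -0.0, -1.0]]
contact_force: [2.1, 0.6, 1.5]
finger_gap: 0.7
```

```bash
cat >> h.py <<'E'
def look(i,knob=True):
    s,b=snap('side',f's{i}.png');s,t=snap('top',f't{i}.png')
    cv2.imwrite(f'pics/c{i}.png',np.hstack([cv2.resize(b['pixels'][90:250,180:340],None,fx=2.5,fy=2.5),cv2.resize(t['pixels'][180:340,120:280],None,fx=2.5,fy=2.5)]))
    for n,p in(('side',b),('top',t)): print(n,[(np.round(r['xy'],1),round(r['conf'],2)) for r in robot.tip_of(p,'knob')],[np.round(r['box']) for r in robot.look_for(p,'knob')])
    return b,t
def kn(x,c=.24):
    "expected knob px"
E
python3 -c "
from h import *
to(30,39,202)
look(4)
"
```

```text
t 6.525 tool ang -0.11000862968194208 shift m [ 0.0003 -0.0003  0.0008] tcp in gate [29.7 38.7 77.8] gap 0.7011238955668019 F [2.1 0.6 1.5]
side [(array([239.9, 143.9]), 0.77)] [array([231., 138., 255., 182.])]
top [(array([173.7, 253.7]), 0.48)] []
```

View pics/c4.png

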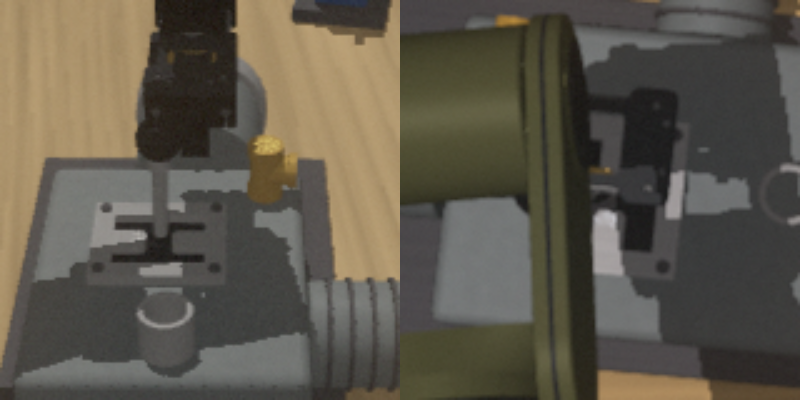

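```bash
python3 -c "
from h import *
b=robot.get_image('side')
for f in (-.05,0,.05,.09):
  K=G+Rg@np.array([170*np.sin(f),-170*np.sin(-.24)*np.cos(f),170*np.cos(.24)*np.cos(f)-90]);print(f,proj(b,K))
cv2.imwrite('pics/c5.png',cv2.resize(b['pixels'][120:200,200:300],None,fx=7,fy=7,interpolation=cv2.INTER_CUBIC))
"
```

```text
-0.05 [239.00303012 143.94861397]
0 [243.07258815 143.86689911]
0.05 [247.14600415 143.97838912]
0.09 [250.39926978 144.20640954]
```

View pics/c5.png

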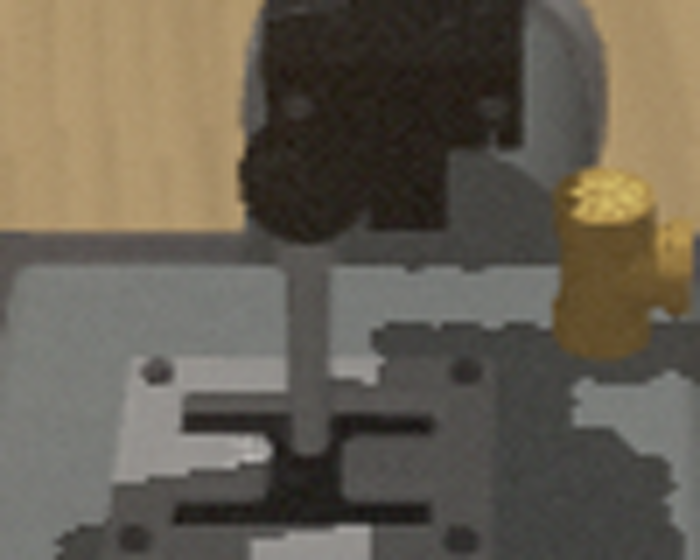

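Lever is at neutral (f about 0.006). Going round to the left side of the knob.

Emit:
servo_tool --rows '[[[0.015,0,0],0],[[0.025,-0.01,0],0],[[0.025,-0.045,0],0],[[0.01,-0.049,0],0],[[-0.025,-0.049,0.001],0],[[-0.03,-0.049,0.001],0],[[-0.03,-0.049,0.001],0]]'

```text
clock: 7.75
tool_pos: [526.8, 145.5, 201.8]
eef_rot: [[0.994, -0.11, 0.001], [-0.11, -0.994, -0.0], [0.001, 0.0, -1.0]]
contact_force: [0.0, -0.3, 0.5]
finger_gap: 0.8
```

```bash
python3 -c "
from h import *
to(0,-8,202)
look(6)
"
```

```text
t 7.75 tool ang -0.1100478429554469 shift m [-0.0001  0.0955 -0.0002] tcp in gate [ 0.2 87.5 76.8] gap 0.8497212344417306 F [ 0.  -0.3  0.5]
side [(array([237.4, 146.1]), 0.77)] [array([232., 135., 254., 184.])]
top [(array([178.3, 255.7]), 0.42)] [array([162., 243., 202., 262.])]
```

View pics/c6.png

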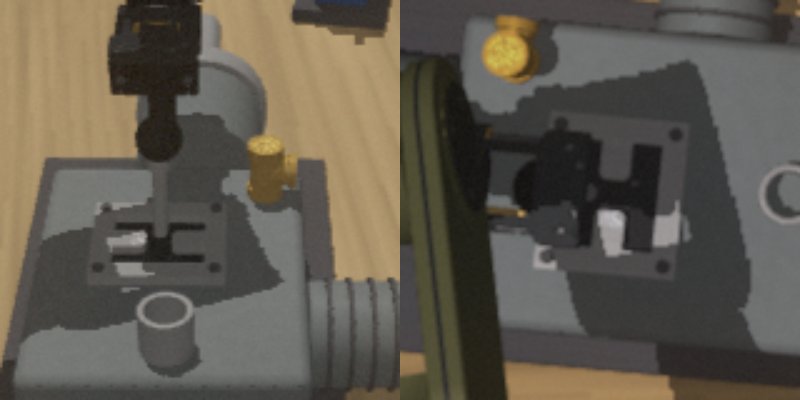

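Fingers are left of the knob, centred on it. Pushing right.

Emit:
servo_tool --rows '[[[0,0.012,0],0],[[0,0.018,0],0],[[0,0.024,0],0],[[0,0.03,0],0],[[0,0.036,0],0],[[0,0.042,0],0],[[0,0.048,0],0],[[0,0.054,0],0],[[0,0.06,0],0]]'

```text
clock: 9.18
tool_pos: [519.8, 85.4, 201.4]
eef_rot: [[0.994, -0.11, -0.001], [-0.11, -0.994, -0.0], [-0.001, 0.0, -1.0]]
contact_force: [0.5, 2.3, 3.3]
finger_gap: 0.3
```

```bash
python3 -c "
from h import *
to(0,-8,202)
look(7)
"
```

```text
t 9.175 tool ang -0.11028899105472786 shift m [ 0.0002  0.035  -0.0006] tcp in gate [-0.1 27.  76.4] gap 0.337950162822342 F [0.5 2.3 3.3]
side [(array([239.9, 150.3]), 0.78)] [array([232., 143., 250., 189.])]
top [(array([200.6, 257.8]), 0.71)] [array([202., 246., 214., 267.])]
```

View pics/c7.png

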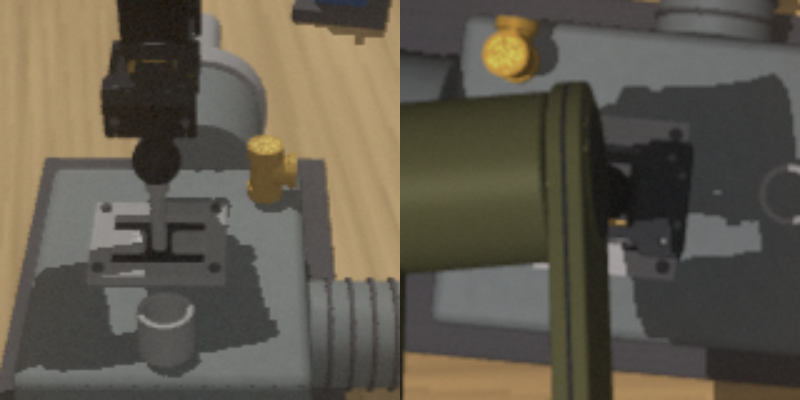

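Emit:
servo_tool --rows '[[[0,0.006,0],0],[[0,0.012,0],0],[[0,0.018,0],0],[[0,0.023,0],0],[[0,0.027,0],0],[[0,0.03,0],0],[[0,0.032,0],0],[[0,0.032,0],0]]'

```text
clock: 10.48
tool_pos: [516.4, 54.0, 201.3]
eef_rot: [[0.994, -0.11, -0.001], [-0.11, -0.994, -0.0], [-0.001, 0.0, -1.0]]
contact_force: [0.1, 1.7, 0.8]
finger_gap: 0.6
```

```bash
python3 -c "
from h import *
to(0,-8,202)
b,t=look(8)
for c in (.16,.2,.22,.24):
 for f in (-.05,0,.05):
  K=G+Rg@np.array([170*np.sin(f),-170*np.sin(c)*np.cos(f),170*np.cos(c)*np.cos(f)-90]);print(c,f,K,proj(b,K),proj(t,K))
cv2.imwrite('pics/c9.png',cv2.resize(b['pixels'][120:220,190:290],None,fx=6,fy=6,interpolation=cv2.INTER_CUBIC))
"
```

```text
t 10.475 tool ang -0.11038893054358659 shift m [ 0.0001  0.0034 -0.0007] tcp in gate [-0.1 -4.6 76.3] gap 0.609232774548712 F [0.1 1.7 0.8]
side [(array([240.2, 162. ]), 0.83)] [array([228., 153., 253., 194.])]
top [] []
0.16 -0.05 [505.58536283  32.54596879 202.61889608] [237.15092148 161.43481201] [215.36512621 263.94800358]
0.16 0 [514.02675406  31.57959849 202.82863817] [241.43397641 161.37134317] [215.88464055 258.85639218]
0.16 0.05 [522.47557685  30.68051518 202.61889608] [245.72565111 161.46209269] [216.38461233 253.77195751]
0.2 -0.05 [504.85189769  25.90501936 201.40309747] [236.98895327 163.88503436] [219.41848075 264.29945053]
0.2 0 [513.29237113  24.93033922 201.61131823] [241.29043589 163.82446722] [219.93931457 259.21585868]
0.2 0.05 [521.74211172  24.03956575 201.40309747] [245.60097676 163.91186056] [220.42860032 254.13835033]
0.22 -0.05 [504.48731364  22.60399774 200.69523138] [236.91018477 165.15384942] [221.4333887  264.47332096]
0.22 0 [512.92733087  21.62518702 200.90256639] [241.22060906 165.09480403] [221.95481551 259.3943042 ]
0.22 0.05 [521.37752766  20.73854412 200.69523138] [245.54030613 165.18043459] [222.43874477 254.32082769]
0.24 -0.05 [504.12435656  19.31770711 199.9210894 ] [236.83296478 166.45110747] [223.43879667 264.64581514]
0.24 0 [512.56391963  18.33478424 200.12745572] [241.15214111 166.39363033] [223.9607713  259.57174529]
0.24 0.05 [521.01457058  17.4522535  199.9210894 ] [245.48080132 166.47744252] [224.439341   254.50267527]
```

View pics/c9.png

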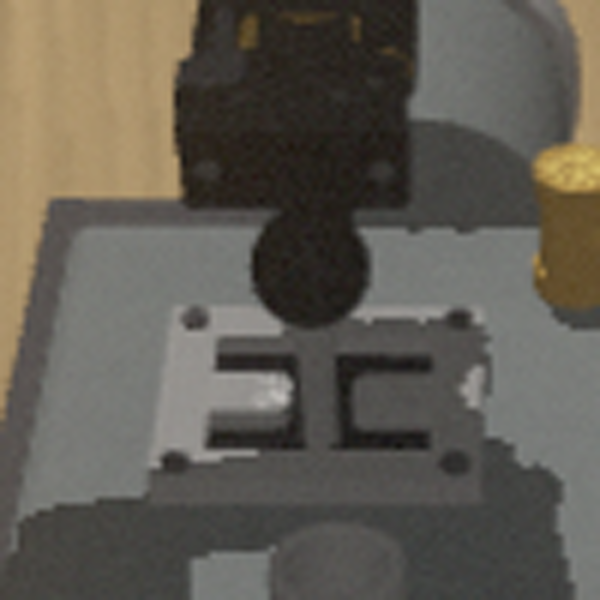

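View pics/c8.png

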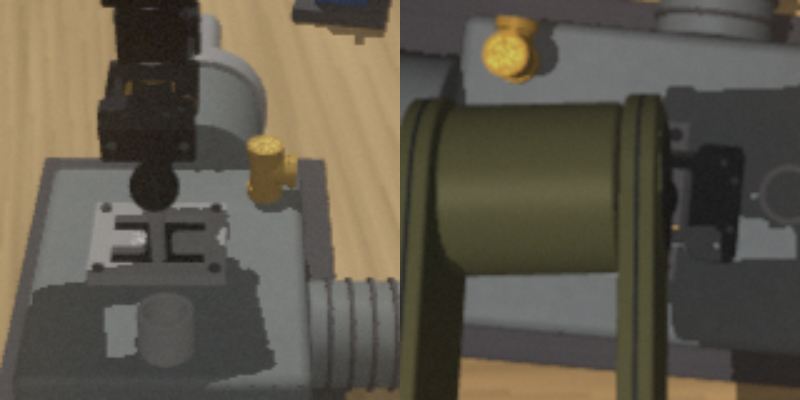

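Knob at side pixel (241.4, 164.1) gives c about 0.205, f about 0. About 5 mm more to the right.

Emit:
servo_tool --rows '[[[0,0.0015,0],0],[[0,0.003,0],0],[[0,0.004,0],0],[[0,0.005,0],0],[[0,0.005,0],0]]'

```text
clock: 11.4
tool_pos: [516.0, 49.1, 201.7]
eef_rot: [[0.994, -0.11, -0.0], [-0.11, -0.994, -0.0], [-0.0, 0.0, -1.0]]
contact_force: [-0.7, 1.8, -0.9]
finger_gap: 0.4
```

```bash
python3 -c "
from h import *
to(-60,-8,202)
b=robot.get_image('side')
cv2.imwrite('pics/c10.png',cv2.resize(b['pixels'][120:220,190:290],None,fx=6,fy=6,interpolation=cv2.INTER_CUBIC))
"
```

```text
t 11.4 tool ang -0.11031865315509569 shift m [-0.06   -0.0014 -0.0003] tcp in gate [ 0.  -9.5 76.7] gap 0.37083028023962245 F [-0.7  1.8 -0.9]
```

View pics/c10.png

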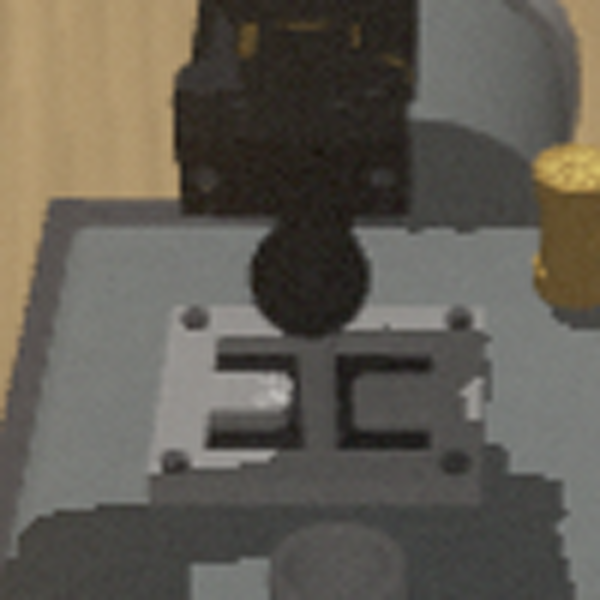

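c about 0.23, f about 0. Going round behind the knob.

Emit:
servo_tool --rows '[[[0,-0.015,0],0],[[-0.01,-0.018,0],0],[[-0.045,-0.018,0],0],[[-0.052,-0.01,0],0],[[-0.052,0.025,0],0],[[-0.052,0.03,0],0],[[-0.052,0.03,0],0]]'

```text
clock: 12.32
tool_pos: [461.3, 24.9, 201.9]
eef_rot: [[0.994, -0.111, 0.001], [-0.111, -0.994, 0.0], [0.001, -0.0, -1.0]]
contact_force: [-0.2, -0.2, -0.6]
finger_gap: 0.4
```

```bash
python3 -c "
from h import *
to(-30,-40,202)
look(11)
"
```

```text
t 12.325 tool ang -0.11131986017169346 shift m [ 0.0217  0.0004 -0.0001] tcp in gate [-51.7 -39.5  76.9] gap 0.44946892908889047 F [-0.2 -0.2 -0.6]
side [(array([238. , 164.8]), 0.78)] [array([228., 153., 252., 195.])]
top [(array([222.2, 257.9]), 0.56)] [array([209., 246., 236., 268.])]
```

View pics/c11.png

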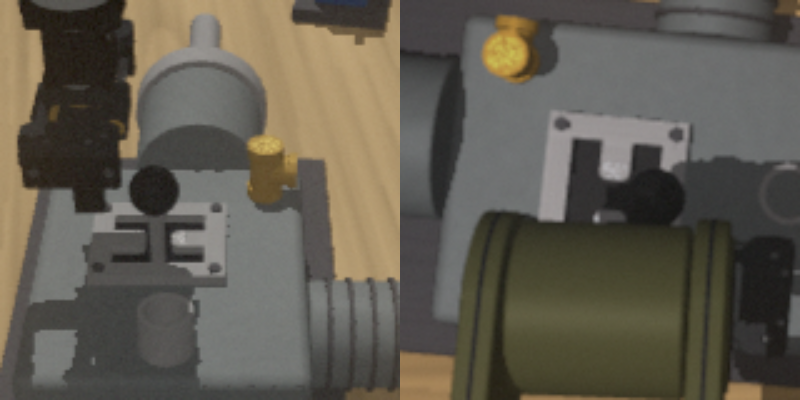

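Behind the knob, aligned. Pushing forward.

Emit:
servo_tool --rows '[[[0.012,0,0],0],[[0.018,0,0],0],[[0.024,0,0],0],[[0.03,0,0],0],[[0.036,0,0],0],[[0.042,0,0],0],[[0.048,0,0],0],[[0.054,0,0],0],[[0.06,0,0],0],[[0.06,0,0],0]]'

```text
clock: 13.88
tool_pos: [520.8, 18.5, 201.1]
eef_rot: [[0.994, -0.11, -0.001], [-0.11, -0.994, 0.0], [-0.001, 0.0, -1.0]]
contact_force: [-1.6, 0.3, -1.5]
finger_gap: 0.6
```

```bash
python3 -c "
from h import *
to(20,-40,202)
b,t=look(12)
cv2.imwrite('pics/c13.png',cv2.resize(b['pixels'][120:220,190:290],None,fx=6,fy=6,interpolation=cv2.INTER_CUBIC))
for c in (.2,.24):
 for f in (.2,.24,.26,.28,.3):
  K=G+Rg@np.array([170*np.sin(f),-170*np.sin(c)*np.cos(f),170*np.cos(c)*np.cos(f)-90]);print(c,f,proj(b,K),proj(t,K))
"
```

```text
t 13.875 tool ang -0.11021589000299518 shift m [ 0.0118  0.0006 -0.0009] tcp in gate [  8.2 -39.4  76.1] gap 0.6361703009594966 F [-1.6  0.3 -1.5]
side [] [array([248., 159., 272., 193.])]
top [] []
0.2 0.2 [258.43764804 165.05427316] [221.69017458 239.13858509]
0.2 0.24 [261.80085997 165.57780292] [221.97089764 235.24394704]
0.2 0.26 [263.4681617 165.8732878] [222.10208022 233.31940661]
0.2 0.28 [265.12472982 166.19097988] [222.22706665 231.41154421]
0.2 0.3 [266.76967976 166.53065607] [222.34580614 229.52145238]
0.24 0.2 [258.37223734 167.56930701] [225.598839   239.52065348]
0.24 0.24 [261.74964586 168.06939654] [225.83512758 235.6286036 ]
0.24 0.26 [263.42391422 168.35161408] [225.94146825 233.70499291]
0.24 0.28 [265.08734513 168.65501567] [226.03989177 231.79781208]
0.24 0.3 [266.73904239 168.97938512] [226.13037049 229.90815015]
```

View pics/c13.png

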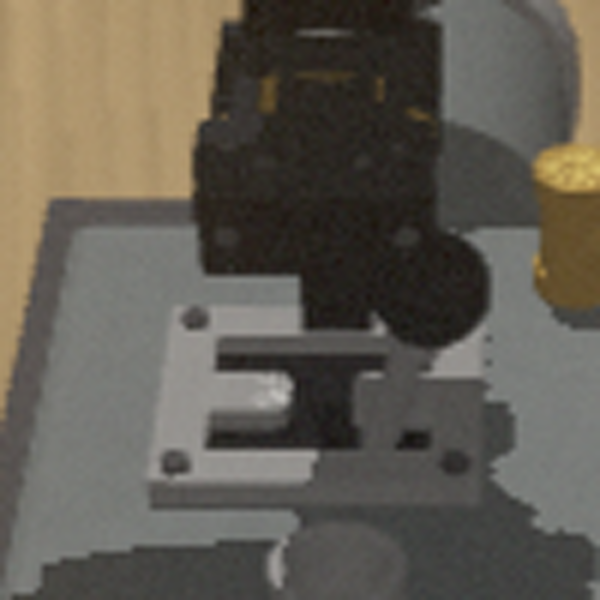

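f about 0.24; about 10 mm left at the knob. Pushing slowly with the force watched.

Emit:
servo_tool --rows '[[[0.002,0,0],0],[[0.004,0,0],0],[[0.006,0,0],0],[[0.007,0,0],0],[[0.008,0,0],0],[[0.008,0,0],0]]'

```text
clock: 14.92
tool_pos: [528.7, 17.6, 201.7]
eef_rot: [[0.994, -0.11, 0.0], [-0.11, -0.994, -0.0], [0.0, -0.0, -1.0]]
contact_force: [-2.0, 0.7, -0.4]
finger_gap: 0.1
```

Emit:
servo_tool --rows '[[[0.0005,0,0],0],[[0.001,0,0],0],[[0.001,0,0],0]]'

```text
clock: 15.3
tool_pos: [529.7, 17.5, 201.7]
eef_rot: [[0.994, -0.11, 0.0], [-0.11, -0.994, -0.0], [0.0, -0.0, -1.0]]
contact_force: [-0.5, 0.2, -0.6]
finger_gap: 0.6
```

```bash
python3 -c "
from h import *
to(20,-40,202)
b,t=look(14)
cv2.imwrite('pics/c15.png',cv2.resize(b['pixels'][120:220,190:290],None,fx=6,fy=6,interpolation=cv2.INTER_CUBIC))
"
```

```text
t 15.3 tool ang -0.11020315425069746 shift m [ 0.0029  0.0006 -0.0003] tcp in gate [ 17.1 -39.4  76.7] gap 0.5726971195166711 F [-0.5  0.2 -0.6]
side [(array([264.4, 165.7]), 0.75)] [array([252., 159., 274., 194.])]
top [] []
```

View pics/c15.png

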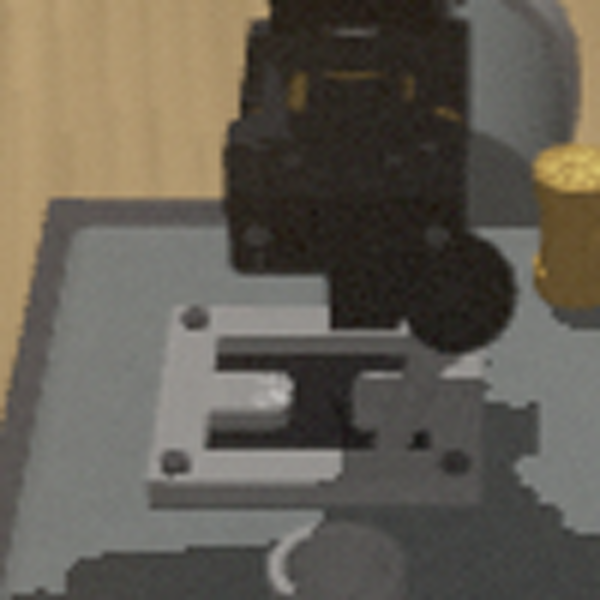

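f about 0.288. One last small nudge, then check the force.

Emit:
servo_tool --rows '[[[0.0005,0,0],0],[[0.001,0,0],0],[[0.001,0,0],0]]'

```text
clock: 15.98
tool_pos: [530.6, 17.4, 201.7]
eef_rot: [[0.994, -0.11, 0.0], [-0.11, -0.994, 0.0], [0.0, -0.0, -1.0]]
contact_force: [-1.0, -0.2, -0.6]
finger_gap: 0.3
```

Emit:
servo_tool --rows '[[[-0.01,0,0],0],[[-0.03,0,0],0],[[-0.06,0,-0.01],0],[[-0.1,0,-0.05],0],[[-0.13,0,-0.09],0],[[-0.16,0,-0.1],0],[[-0.16,0,-0.1],0],[[-0.16,0,-0.1],0]]'

```text
clock: 16.98
tool_pos: [371.8, 34.9, 301.3]
eef_rot: [[0.994, -0.11, 0.001], [-0.11, -0.994, -0.0], [0.001, 0.0, -1.0]]
contact_force: [-0.6, -0.1, 0.0]
finger_gap: 0.1
```

```bash
python3 -c "
from h import *
to(0,0,202)
b,t=look(16)
for n,o in (('coupling',0),('tee',0),('paste_can',0)): print(n,[np.round(r['xy']) for r in robot.tip_of(b,n)],[np.round(r['xy']) for r in robot.tip_of(t,n)])
cv2.imwrite('pics/c17.png',cv2.resize(b['pixels'][120:220,190:290],None,fx=6,fy=6,interpolation=cv2.INTER_CUBIC))
"
```

```text
t 16.975 tool ang -0.110270518317797 shift m [ 0.1417 -0.0394  0.0994] tcp in gate [-141.7  -39.4  176.3] gap 0.11122760742566504 F [-0.6 -0.1  0. ]
side [(array([267.2, 163.9]), 0.88)] [array([248., 156., 278., 195.])]
top [(array([225.3, 228.8]), 0.64)] [array([211., 219., 240., 248.])]
coupling [array([248., 227.]), array([268., 324.])] [array([275., 258.]), array([344., 243.])]
tee [array([285., 163.])] [array([168., 204.])]
paste_can [array([201., 329.]), array([216., 381.])] [array([395., 286.])]
```

View pics/c17.png

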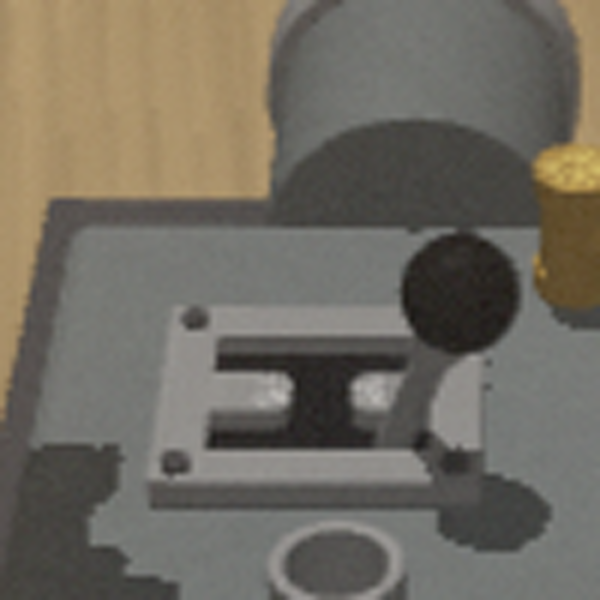

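View pics/t16.png

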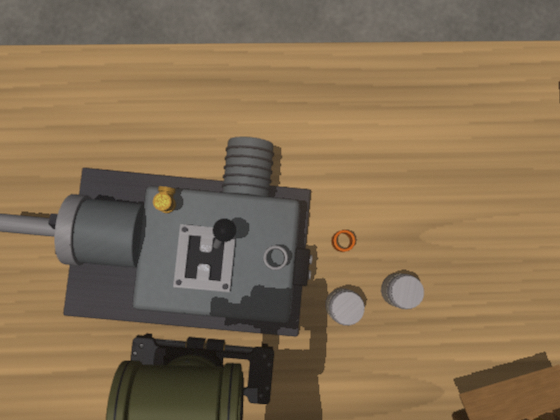

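Knob at side pixel (266.4, 168.4) and top pixel (224, 230), giving f about 0.297 and c about 0.23. The loose parts have not moved and the hand is clear.

```bash
python3 -c "
from h import *
print(robot.hand_in())"
```

```text
the job is handed in; nothing more can be done
None
```

The lever is in third gear, and the job is handed in at about 17 s of the 64 s allowed. The hand-in reported no verdict.

**What I did:** With the fingers closed, I pushed the knob back to neutral and then across the gate into the right channel. From behind, I pushed it forward in small steps to the end of the third slot. The hand then backed off and rose clear.

**Last checks:**
- **Lever:** measured in the images, forward tilt is about 0.297 rad (home is 0.30) and sideways tilt about 0.23 rad.
- **Force:** about 4 N at most in the readings at the end of each move, and about 0 with the hand clear.
- **Loose things:** the coupling, tee and can are standing where they were at the start.

**Disagreements:**
- **Knob finder:** its points were a few pixels off, so I measured the knob by hand in enlarged pictures.
- **Home stop:** I never felt a clear rise in force there. That the lever is fully home rests on the camera measurement only.
- **Can in the top view:** in the last top picture the finder reported only one of the two cans, but both are plainly visible and unmoved.

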